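# Tare the dial balance with its weighing pan

## Task

Get the balance ready for weighing: hang the empty weighing pan by its stirrup on the balance's hook and let it hang free. When the needle has settled, tare the balance by turning the knob in the middle of the dial until the needle stands in the middle of the tare hand's fork. Leave the specimen pot, the petri dish and the mouse where they are.

Things in the scene. Friction and masses are not known exactly. Their poses are not given: they have to be found in the camera images.
- balance: bench dial balance, fixed: white desk-shaped case 168 mm deep (x), 151 mm wide (y); its front slopes up and back at 35 degrees (40 mm high in front, 148 mm at the back) and carries a round 138 mm dial. On its right (-y) a guide column, 190 mm high, carries the load arm with the hook. Origin: centre of its underside; x to its back, away from the reader, y to the reader's left, z up
- hook_seat (a point): where the centre line of the pan's 8 mm stirrup bar lies when it hangs on the hook: an open J of 7 mm rod along the balance's x, opening upward, its free tip to the front (-x). Axes as the balance. About 162 mm above the worktop unloaded, sinks 4 to 8 mm under the pan. Behind it the rod goes level 42 mm back, then 46 mm left into the guide column
- hook_tip (a point): centre of the rounded end of the hook's upturned tip, 16 mm in front of hook_seat; its top is 13 mm above hook_seat, so the bar's centre must pass at least 17 mm above hook_seat and then come down. Axes as the balance
- load_arm (a joint): how far the load arm with the hook has sunk, in m (0 unloaded, stop at 0.013); a spring holds it and its travel drives the needle
- weighing_pan: loose steel pan, standing: round cup 70 mm wide, 40 mm high, with a rigid stirrup of 12 x 4 mm strap over it, 128 mm high in all, 0.15 to 0.26 kg. Above 68 mm the stirrup's two legs are upright, at +y and -y of the pan, 52 mm apart over their outsides (44 mm inside): grip across both along y; one looks through the window between them along x. Origin: centre of the underside, z up
- pan_bar (a point): middle of the round 8 mm bar that joins the stirrup's legs at the top (centre line, 124 mm above the pan's underside); the bar runs along y and rises slightly to this middle; this point comes to lie on hook_seat. Axes as the pan
- needle (a joint): angle of the dial's needle in rad, clockwise as seen by the reader, 0 at the scale's zero (lower left of the dial); the needle shows the load on the hook
- needle_tip (a point): point on the thin black needle, 48 mm from the dial's centre, just under the dial's glass; x points outward along the needle, z out of the dial
- tare_hand (a joint): angle of the tare hand and its knob in rad, clockwise as seen by the reader, same zero as the needle; range 0 to 4.71; it stays where it is left (friction 0.04 N m)
- tare_tip (a point): point in the middle of the fork that ends the broad tare hand, 48 mm from the dial's centre, at the same level as needle_tip; the fork's gap is 7 mm wide; x points outward along the hand, z out of the dial
- knob_grip (a point): point on the dial's axis at which to hold the black bar-shaped knob that turns the tare hand: the bar is 46 mm long (along the hand, this point's x), 18 mm wide between its two flat sides (y) and stands from 4 mm to 34 mm above the glass; this point lies 26 mm above the glass and 7.5 mm below the knob's top. z points out of the dial, 35 degrees from vertical toward the reader
- specimen_pot: loose white specimen pot with screw lid, 47 mm diameter, 43 mm high, a bystander; origin centre of its underside
- petri_dish: loose clear petri dish, 63 mm diameter, 16 mm high, a bystander; origin centre of its underside
- mouse: loose computer mouse, 100 x 55 x 39 mm, a bystander; origin centre of its underside

How it is judged:
On the way:
1. the pan hangs on the hook by its stirrup bar, let go, and the needle shows its weight (distance between pan_bar and hook_seat below 0.012 m and contact force between weighing_pan and load_arm above 0.7 N and value of joint needle above 1 rad and contact force between the fingers and weighing_pan below 0.1 N), for 0.3 s.
At the end, for the whole second after the job is handed in: The pan hangs at rest and free on the hook by its stirrup bar (bar within 12 mm of the hook's seat, pan upright within 0.2 rad, at least 15 mm above the worktop), and the middle of the tare hand's fork is within 3.3 mm (about 4 degrees) of the needle, 48 mm from the dial's centre (distance between pan_bar and hook_seat below 0.012 m and contact force between weighing_pan and load_arm above 0.7 N and height (world z) of weighing_pan above 0.015 m and angle between weighing_pan's own z axis and vertical below 0.2 rad and linear speed of weighing_pan below 0.03 m/s and value of joint needle above 1 rad and distance between tare_tip and needle_tip below 0.0033 m); the robot touches nothing.
It fails at once if the hook is overloaded (more than 15 N) (contact force between load_arm and anything else above 15 N).
It fails at once if the pan is tipped over (more than 0.8 rad) (angle between weighing_pan's own z axis and vertical above 0.8 rad).
It fails at once if the specimen pot, the petri dish or the mouse is moved more than 30 mm (distance of any of specimen_pot, petri_dish, mouse from where it was at the start of the episode above 0.03 m).
It also fails if it takes over 58 s, if anything falls off the work surface, if the arm or the gripper's body presses on something with over 40 N, if the wrist force passes 120 N, or if a joint passes its speed limit or range.

## Robot

A 7-joint arm with a two-finger parallel gripper is mounted at the origin on a cart in front of the work surface, level with it; the furniture and walls round the work are solid. World frame = base frame: x ahead of the robot, y to its left, z up, the work surface at z = 0. Lengths are in m, angles in rad, forces in N, time in s.
With the tool pointing down it reaches from about 0.425 to 0.8 m from the base axis. Payload 8.3 kg.
Tool frame: the origin (TCP) lies at the very end of the fingers, on their centre line; the grasp point (between the pads) lies bot.grasp_offset behind it (bot.grasp_offset is the distance from the TCP to the grasp point, in m); z points along the fingers, y is the line along which they close (so a half turn about z gives the same grasp; the last joint's range is limited). The gripper opens to 85 mm and grips with 20 to 120 N. Pads are 22 mm wide; open, the fingers measure 114 mm over their backs; the gripper's body (76 mm by 85 mm) begins 54 mm behind the grasp point. The pads swing forward as they close: fully open they stand 13 mm farther back than shut.
Start: joints at [-1.262, 0.383, 0.016, 1.37, -0.006, 1.388, -0.046], TCP at [0.227, 0.582, 0.231] pointing down, gripper open.
Joint ranges: [-2.95, 2.95], [-0.25, 2.06], [-1.52, 1.56], [0.18, 2.33], [-1.44, 4.58], [0.02, 2.06], [-3.01, 3.01]. Speed limits (rad/s): [2.39, 2.39, 3.01, 3.01, 3.14, 3.14, 3.14].

## Interface

Orientations are given as a 3x3 rotation matrix whose columns are the frame's x, y, z axes.
In Python, from plant import bot, camera, camera_info gives the robot as it stands.
- The arm moves only by the tool play_rows, never from a script. Its argument "rows" is a list of rows, each a list of 3 entries, a list of its own where there are three numbers: the shift along the tool's x, y, z in mm, then the turn, a rotation vector about the tool's x, y, z in degrees, then the opening, from 0 (shut) to 1 (fully open). In form: [[[dx, dy, dz], [ax, ay, az], fingers], ...]. A call has exactly 8 rows; each row is the pose to reach, as a shift and turn from the pose commanded when the call began, along the tool's axes at that moment; what a row does not reach only later rows make up. A row lasts 1/8 s, in which the tool goes at most 62.5 mm and 10.7 degrees, less where a joint would pass 70% of its speed; a pose out of reach is approached as far as the arm can. A call with a gripper value outside its range is refused whole. The fingers move at their own pace and stop on an object; "force" is the grip in N (left out, the last holds). Time passes only in rows, so rows that repeat a pose let the fingers close, or fill a call up. It gives the time, the measured TCP pose, the force, the opening and the grip force at its end, in the units of the state.
- bot.get_obs(): the state, without advancing time (a new reading comes with each control period).
- camera(name): name is "scene" or "side" or "wrist"; returns (picture, depth): 400x640x3 uint8, red, green, blue; 400x640 float32, m along the optical axis (not along the pixel's ray), 0 where there is no reading.
- camera_info(name): a dict with "fx", "fy", "cx", "cy" (pixels), "distortion" ([k1, k2, p1, p2, k3] as OpenCV has them; the pictures are not rectified), "extrinsics" (4x4, takes a point from camera to world coordinates); the wrist camera has in their place "tool_from_camera" (4x4, takes a point from camera to tool coordinates, whose origin is the TCP and whose axes are the flange's). Camera axes: x right, y down, z forward; pixel columns grow to the right and rows downward; lengths in m; the calibration is good to about 2 mm. A picture is of the moment at which its call begins: read the wrist's pose just before it. camera_info takes no time and is no camera call.
- bot.hand_in(): hands the job in; it is judged then, once.
The state is a dict: "time": time; "joints": joint angles; "joint_velocities": joint speeds; "joint_efforts": joint torques, N m; "ee_pos": TCP position; "tool_rot": TCP orientation; "wrist_force": force on the tool from outside, world axes, zero at the start; "ft_torque": the same for the moment, N m; "gripper_width": finger opening in m; "gripper_force": force on a finger pad.
Only numpy, scipy, OpenCV 4.12 (cv2) and the standard library are available. Lean on these libraries where they do the work, as an engineer would, in place of code of your own. Each camera call takes 0.05 s, during which the arm holds its last target. There are 200 camera calls.

## Working session

There is one attempt and no reset: what is moved stays moved. The work goes in short steps, Python scripts to look and compute and a tool call to move; the robot and the scene stay as the last step left them, time stands still between calls to the robot, and variables do not carry over. Pictures are saved under pics/ and viewed, at most 11 in all, crops included, and the job is handed in when it is done.

Besides the shell and the picture viewer there is one more tool, called by a JSON object that holds its "api" and its "payload", one argument or row to a line. play_rows: Moves the arm, as the interface text tells. Its arguments: {"type":"object","properties":{"rows":{"type":"array","items":{"type":"array"}},"force":{"type":"number"}},"required":["rows"]}

```bash
mkdir -p pics; ls; cat > h.py <<'E'
import numpy as np, cv2
from plant import bot, camera, camera_info
def grab(n):
    o=bot.get_obs(); i=camera_info(n); p,d=camera(n)
    K=np.array([[i['fx'],0,i['cx']],[0,i['fy'],i['cy']],[0,0,1.]]); D=np.array(i['distortion'],float)
    if n=='wrist':
        T=np.eye(4);T[:3,:3]=o['tool_rot'];T[:3,3]=o['ee_pos'];T=T@np.array(i['tool_from_camera'])
    else: T=np.array(i['extrinsics'])
    return p,d,K,D,T
def ray(uv,K,D,T):
    q=cv2.undistortPoints(np.array(uv,float).reshape(-1,1,2),K,D).reshape(-1,2)
    return T[:3,3],np.c_[q,np.ones(len(q))]@T[:3,:3].T   # unit depth
def pts(uv,d,K,D,T):
    o,r=ray(uv,K,D,T); uv=np.array(uv,int).reshape(-1,2)
    return o+r*d[uv[:,1],uv[:,0]][:,None]
def onz(uv,z,K,D,T):
    o,r=ray(uv,K,D,T); return o+r*((z-o[2])/r[:,2:])
def save(n,p): cv2.imwrite(f'pics/{n}.png',cv2.cvtColor(p,cv2.COLOR_RGB2BGR))
def cloud(d,K,D,T):
    v,u=np.mgrid[:d.shape[0],:d.shape[1]]; uv=np.c_[u.ravel(),v.ravel()]
    P=pts(uv,d,K,D,T).reshape(*d.shape,3); P[d==0]=np.nan; return P
def proj(P,K,D,T):
    R=T[:3,:3].T; return cv2.projectPoints(np.array(P,float).reshape(-1,1,3),cv2.Rodrigues(R)[0],-R@T[:3,3],K,D)[0].reshape(-1,2)
E
python3 - <<'E'
from h import *
for n in('scene','side'):
    p,d,K,D,T=grab(n); save(n+'0',p); np.savez(n+'0',p=p,d=d,K=K,D=D,T=T); print(n,T.round(3).tolist(),K[0,0])
o=bot.get_obs(); print(o['ee_pos'],o['tool_rot'],o['time'],bot.grasp_offset)
E
```

```text
pics
scene [[0.885, -0.331, 0.327, 0.175], [-0.465, -0.66, 0.59, -0.573], [0.02, -0.674, -0.738, 0.944], [0.0, 0.0, 0.0, 1.0]] 378.96561098911775
side [[0.974, -0.077, 0.213, 0.281], [-0.227, -0.344, 0.911, -1.039], [0.004, -0.936, -0.352, 0.548], [0.0, 0.0, 0.0, 1.0]] 485.2734108474103
[0.22686513 0.58187606 0.23038517] [[-9.31681436e-01  3.63275832e-01 -6.10347127e-04]
 [ 3.63276343e-01  9.31679945e-01 -1.66677650e-03]
 [-3.68514410e-05 -1.77462939e-03 -9.99998425e-01]] 0.1 0.0187
```

View pics/scene0.png

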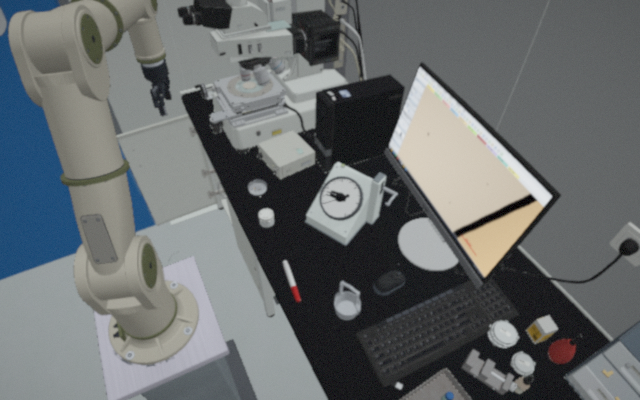

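View pics/side0.png

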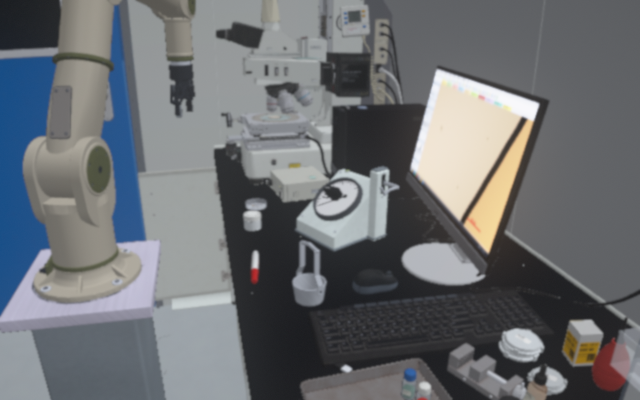

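Scene: balance near (345,200) with column at (380,195) and hook at (390,190); pan (347,300), pot (266,217), dish (257,187), mouse (389,281). Side: pan (309,285) with stirrup top (308,243), hook (392,187).

```bash
python3 - <<'E'
from h import *
for n,q in(('scene',dict(pan=(347,312),barL=(340,285),barR=(355,290),dial=(342,197),pot=(266,213),dish=(257,187),mouse=(389,281),col=(379,180),hook=(395,190))),('side',dict(pan=(309,296),bar=(309,243),dial=(340,195),pot=(252,213),mouse=(375,280),col=(380,172),hook=(395,187)))):
    z=np.load(n+'0.npz');P=cloud(z['d'],z['K'],z['D'],z['T'])
    for k,(u,v) in q.items(): print(n,k,P[v,u].round(3))
    np.save(n+'P',P)
    b=(slice(160,330),slice(290,440)) if n=='scene' else (slice(160,320),slice(280,440))
    im=z['p'][b]; save(n+'c0',cv2.resize(im,None,fx=3.5,fy=3.5,interpolation=cv2.INTER_CUBIC))
    X=P.reshape(-1,3); ok=np.isfinite(X[:,0])&(X[:,2]>.01)
    # plane of the dial / case: bounding boxes by height
    s=X[ok&(X[:,0]>.3)&(X[:,0]<.75)&(X[:,1]>-.35)&(X[:,1]<.35)&(X[:,2]<.3)]
    H,_,_=np.histogram2d(s[:,0],s[:,1],bins=[np.arange(.3,.76,.03),np.arange(-.35,.36,.035)]);print(H.astype(int))
E
```

```text
scene pan [ 0.466 -0.212  0.008]
scene barL [ 0.454 -0.183  0.115]
scene barR [ 0.476 -0.216  0.125]
scene dial [0.595 0.055 0.138]
scene pot [0.398 0.176 0.043]
scene dish [0.425 0.333 0.005]
scene mouse [ 0.605 -0.198  0.039]
scene col [0.693 0.021 0.194]
scene hook [0.849 0.108 0.001]
[[  0   0   0   0   0   0   0   0   0   0   0   0   0   0   0   0   0   0
    0   0]
 [  0   0   0   0   0   0   0   0   0   0   0   0   0   0   0   0   0   0
    0   0]
 [  0   0   0   0   0   0  30  59  53  52  10   0   0   0  64  26   0   0
    0   0]
 [  0   0   0   0   0   0   0   0   0   0   0   0   0   0  88  45   0   0
   16  10]
 [ 32  21   2  39  28   3   0   0   0   0   0   0   0   0   0   1   0   0
   12   6]
 [174 154  21 119 116  35   0   0   0   0   0   0   0   0   0   0   0   0
    1   8]
 [175 152  11  35  75   5   0   0   0   0   0   0   2  17   0   0   0   0
    0  24]
 [172 144   3   0   0   0   0   0   0   0   0  69 157  73   0   0   0   0
    0 122]
 [170 141   0   0  17   0   0   0   0  35 147 165 134 115   6   0   0   0
    0 101]
 [151 123   0  35 163  15   0   0   0 122 157 
[... 1259 characters left out ...]
   0   0
    0  25]
 [207 153  12   0   0   0   0   0   0   0   0  84 196  97   0   0   0   0
    0 182]
 [202 161   2   0  11   0   0   0   0  52 201 212 128 121   2   0   0   0
    0 165]
 [198 159   1  57 250   3   0   0   0 223 194 169 219  98  23   0   0   0
    0 156]
 [201 157   0  82 174   9   0   0   0  36 376 162  69  71  44   5   0   0
    0  94]
 [183 154   0  30 162  10   0   0   0   0 416 118 151 102  78  15   0   0
    0   8]
 [180 127   0   0  14   0   0   0  30   0 697 159  91  63  14   0   0   0
  578 190]
 [163 153   0   0   0   2   6   0  10  39 619  17  10   3   0   0   0   0
  628  25]
 [141 122   0   0  27  27  41  31   5  20  72  14   0   0   0   0   0   1
  643  22]]
```

View pics/scenec0.png

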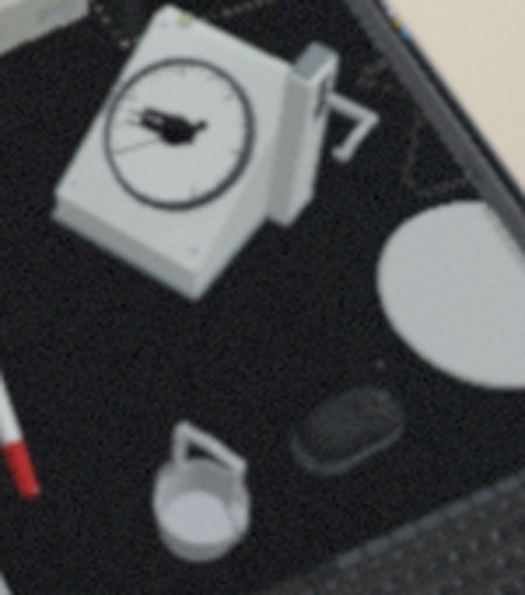

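```bash
python3 - <<'E'
from h import *
A=[]
for n in('scene','side'):
    P=np.load(n+'P.npy').reshape(-1,3); c=np.load(n+'0.npz')['p'].reshape(-1,3)
    X=P[np.isfinite(P[:,0])]
    m=(np.hypot(X[:,0]-.60,X[:,1]-.055)<.075)&(X[:,2]>.05)&(X[:,2]<.2); Q=X[m]
    for _ in range(6):
        c0=Q.mean(0); nrm=np.linalg.svd(Q-c0)[2][2]; nrm*=np.sign(nrm[2]); Q=Q[abs((Q-c0)@nrm)<.003]
    yaw=np.degrees(np.arctan2(-nrm[1],-nrm[0])); print(n,'dial n',nrm.round(3),'tilt',np.degrees(np.arccos(nrm[2])).round(1),'yaw',yaw.round(2),c0.round(3))
    y=np.radians(yaw);R=np.array([[np.cos(y),np.sin(y)],[-np.sin(y),np.cos(y)]])
    # hook/column region in balance axes
    for nm,lo,hi,zl,zh in(('coltop',(.62,-.06),(.76,.08),.185,.2),('hook',(.60,-.10),(.80,.03),.145,.184),):
        S=X[(X[:,0]>lo[0])&(X[:,0]<hi[0])&(X[:,1]>lo[1])&(X[:,1]<hi[1])&(X[:,2]>zl)&(X[:,2]<zh)]
        L=np.c_[S[:,:2]@R.T,S[:,2]]
        print(nm,len(S),'bal axes min',L.min(0).round(3),'max',L.max(0).round(3))
        if nm=='hook':
            L=L[L[:,1]<L[:,1].min()+.06];print(L[np.argsort(L[:,1])][:60:2].round(3).tolist())
    # pan
    S=X[(abs(X[:,0]-.468)<.06)&(abs(X[:,1]+.205)<.06)&(X[:,2]>.075)&(X[:,2]<.14)]
    c=S.mean(0); e=np.linalg.svd(S[S[:,2]>.112][:,:2]-S[S[:,2]>.112][:,:2].mean(0))[2][0]
    print('stirrup',len(S),c.round(3),S.min(0).round(3),S.max(0).round(3),'bar dir',np.degrees(np.arctan2(e[1],e[0])).round(1)%180)
    S=X[(abs(X[:,0]-.468)<.06)&(abs(X[:,1]+.205)<.06)&(X[:,2]>.033)&(X[:,2]<.045)]
    print('cup rim',cv2.minEnclosingCircle(S[:,:2].astype(np.float32)))
E
```

```text
scene dial n [-0.507 -0.343  0.79 ] tilt 37.8 yaw 34.09 [0.608 0.043 0.087]
coltop 104 bal axes min [ 0.575 -0.38   0.185] max [ 0.617 -0.353  0.197]
hook 200 bal axes min [ 0.529 -0.427  0.145] max [ 0.61  -0.355  0.184]
[[0.588, -0.427, 0.163], [0.584, -0.426, 0.162], [0.589, -0.424, 0.162], [0.574, -0.423, 0.162], [0.561, -0.422, 0.162], [0.569, -0.422, 0.162], [0.594, -0.422, 0.163], [0.563, -0.421, 0.163], [0.579, -0.421, 0.165], [0.588, -0.421, 0.165], [0.565, -0.42, 0.165], [0.552, -0.42, 0.16], [0.549, -0.42, 0.151], [0.585, -0.419, 0.163], [0.56, -0.419, 0.165], [0.54, -0.419, 0.159], [0.578, -0.418, 0.164], [0.587, -0.418, 0.164], [0.557, -0.418, 0.163], [0.531, -0.417, 0.171], [0.554, -0.417, 0.157], [0.554, -0.416, 0.16], [0.587, -0.416, 0.159], [0.587, -0.415, 0.163], [0.589, -0.414, 0.164], [0.591, -0.413, 0.166], [0.589, -0.411, 0.163], [0.588, -0.409, 0.159], [0.588, -0.409, 0.162], [0.592, -0.407, 0.166]]
stirrup 129 [ 0.468 -0.204  0.112] [ 0.453 -0.228  0.076] [ 0.483 -0.179  0.129] bar dir 112.2
cup rim ((0.46821480989456177, -0.20327776670455933), 0.0363270677626
[... 405 characters left out ...]
.52, 0.165], [0.49, -0.519, 0.166], [0.479, -0.519, 0.166], [0.491, -0.519, 0.163], [0.493, -0.518, 0.167], [0.478, -0.517, 0.163], [0.491, -0.516, 0.167], [0.48, -0.516, 0.165], [0.476, -0.515, 0.164], [0.511, -0.515, 0.169], [0.478, -0.514, 0.168], [0.474, -0.514, 0.159], [0.509, -0.513, 0.169], [0.47, -0.513, 0.16], [0.476, -0.513, 0.163], [0.505, -0.512, 0.17], [0.471, -0.512, 0.165], [0.507, -0.511, 0.166], [0.463, -0.511, 0.157], [0.464, -0.51, 0.161], [0.465, -0.51, 0.159], [0.466, -0.51, 0.153], [0.473, -0.509, 0.161]]
stirrup 307 [ 0.469 -0.202  0.105] [ 0.454 -0.228  0.075] [ 0.486 -0.173  0.131] bar dir 117.1
cup rim ((0.467413067817688, -0.20146667957305908), 0.03887238726019859)
```

```bash
cat >> h.py <<'E'
from scipy.spatial.transform import Rotation as Ro
def rows(way,p0=None,R0=None):
    # way: (pos, R): prints tool shift mm & rotvec deg from pose p0,R0 (default: measured)
    o=bot.get_obs(); p0=o['ee_pos'] if p0 is None else p0; R0=o['tool_rot'] if R0 is None else R0
    for p,R in way: print((R0.T@(np.array(p)-p0)*1000).round(1).tolist(),np.degrees(Ro.from_matrix(R0.T@R).as_rotvec()).round(1).tolist())
def tool(ydeg,tilt=0,about=None):
    # y axis horizontal at azimuth ydeg, z down, then tilted: z leans toward x-axis dir by tilt (deg)
    a=np.radians(ydeg); y=np.array([np.cos(a),np.sin(a),0]); z=np.array([0,0,-1.]); R=np.c_[np.cross(y,z),y,z]
    return R@Ro.from_rotvec([0,np.radians(tilt),0]).as_matrix()
E
python3 - <<'E'
from h import *
i=camera_info('wrist');print(np.array(i['tool_from_camera']).round(4).tolist(),i['fx'],i['cx'],i['cy'])
w=[]
for az,r,ya,z in((45,.57,26,.29),(20,.54,-18,.33),(10,.52,-30,.34),(0,.50,-56,.36)):
    a=np.radians(az);w.append(((r*np.cos(a),r*np.sin(a),z),tool(ya)))
rows(w)
E
```

```text
[[0.0005, -0.9542, -0.299, 0.0767], [1.0, 0.0005, 0.0002, 0.0002], [-0.0, -0.299, 0.9542, -0.1425], [0.0, 0.0, 0.0, 1.0]] 313.505468851835 319.4983203245719 201.07013540913343
[-229.1, -102.7, -59.4] [-0.1, 0.0, 42.7]
[-405.7, -268.3, -99.1] [-0.1, 0.1, 86.7]
[-444.3, -354.6, -109.0] [-0.1, 0.1, 98.7]
[-465.9, -443.1, -128.8] [-0.1, 0.1, 124.7]
```

{"api": "play_rows", "payload": {
  "rows": [
    [[-60,-25,-20],[0,0,10],1],
    [[-120,-52,-35],[0,0,20.5],1],
    [[-180,-80,-50],[0,0,31],1],
    [[-229,-110,-60],[0,0,41.5],1],
    [[-270,-150,-75],[0,0,52],1],
    [[-310,-190,-85],[0,0,62],1],
    [[-345,-230,-95],[0,0,72.5],1],
    [[-375,-275,-105],[0,0,83],1]
  ]
}}

```text
time: 1.1
ee_pos: [0.4769, 0.1877, 0.3362]
tool_rot: [[0.254, 0.967, -0.0], [0.967, -0.254, -0.0], [-0.0, -0.0, -1.0]]
wrist_force: [0.6, 0.2, -0.4]
gripper_width: 0.0851
gripper_force: 0.0
```

```bash
python3 - <<'E'
from h import *
rows([((.60,.0,.36),tool(-56)),((.60,.0,.40),tool(-56))])
E
```

```text
[-150.4, 166.6, -23.8] [-0.0, 0.0, 41.3]
[-150.4, 166.6, -63.8] [-0.0, 0.0, 41.3]
```

{"api": "play_rows", "payload": {
  "rows": [
    [[-30,35,-10],[0,0,10],1],
    [[-65,75,-20],[0,0,20],1],
    [[-105,115,-30],[0,0,30],1],
    [[-140,155,-40],[0,0,40],1],
    [[-150,167,-44],[0,0,41.5],1],
    [[-150,167,-44],[0,0,41.5],1],
    [[-150,167,-44],[0,0,41.5],1],
    [[-150,167,-44],[0,0,41.5],1]
  ]
}}

```text
time: 2.1
ee_pos: [0.6009, 0.0048, 0.3801]
tool_rot: [[0.826, 0.564, -0.0], [0.564, -0.826, 0.001], [0.0, -0.001, -1.0]]
wrist_force: [0.5, -0.2, 0.2]
gripper_width: 0.0857
gripper_force: 0.0
```

```bash
python3 - <<'E'
from h import *
p,d,K,D,T=grab('wrist'); np.savez('w1',p=p,d=d,K=K,D=D,T=T); save('w1',p)
E
```

```text
(no output)
```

View pics/w1.png

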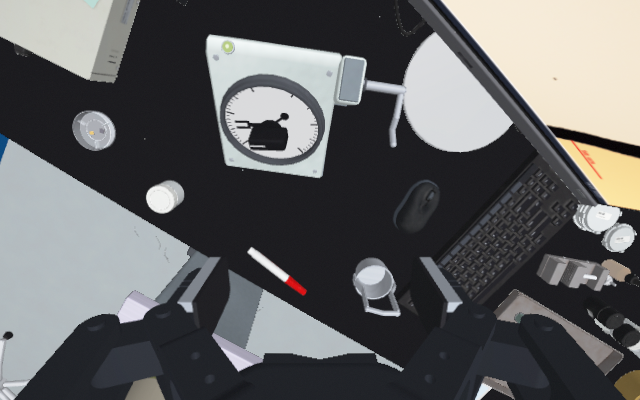

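Wrist view: hook corner (402,90), tip (394,143), column top (352,80), dial centre ~(272,120), pan cup (375,279) with stirrup bar (360,308)-(398,312).

```bash
python3 - <<'E'
from h import *
z=np.load('w1.npz');P=cloud(z['d'],z['K'],z['D'],z['T'])
for nm,uv in dict(bl=(212,42),br=(336,57),fl=(231,160),fr=(318,173),ct1=(345,62),ct2=(362,64),ct3=(340,98),ct4=(358,100)).items(): print(nm,P[uv[1],uv[0]].round(4))
# case slope plane
poly=np.zeros(P.shape[:2],np.uint8);cv2.fillPoly(poly,[np.array([(215,60),(330,70),(318,170),(232,158)])],1)
Q=P[(poly>0)&np.isfinite(P[...,0])]
rng=np.random.default_rng(0);best=0
for _ in range(300):
    a=Q[rng.choice(len(Q),3,False)];n=np.cross(a[1]-a[0],a[2]-a[0]);n/=np.linalg.norm(n)+1e-12
    m=abs((Q-a[0])@n)<.002
    if m.sum()>best:best=m.sum();M=m
c=Q[M].mean(0);n=np.linalg.svd(Q[M]-c)[2][2];n*=np.sign(n[2]);print('slope n',n.round(3),np.degrees(np.arccos(n[2])).round(2),'yaw',np.degrees(np.arctan2(-n[1],-n[0])).round(2),best,len(Q))
# hook
S=P[70:152,380:412].reshape(-1,3);S=S[(S[:,2]>.14)&(S[:,2]<.2)];uvs=S
for zb in range(1):
    L=S[np.argsort(S[:,0])]
print('hook pts',len(S));yaw=np.arctan2(-n[1],-n[0]);R=np.array([[np.cos(yaw),np.sin(yaw)],[-np.sin(yaw),np.cos(yaw)]])
B=np.c_[S[:,:2]@R.T,S[:,2]];x0=B[:,0].min()
for x in np.arange(x0,x0+.085,.005):
    q=B[(B[:,0]>=x)&(B[:,0]<x+.005)]
    if len(q):print((x-x0).round(3),len(q),q.mean(0).round(4),q[:,1].min().round(4),q[:,1].max().round(4),q[:,2].max().round(4))
# pan bar
S=P[250:325,345:410].reshape(-1,3);b=S[(S[:,2]>.117)&(S[:,2]<.14)]
e=np.linalg.svd(b[:,:2]-b[:,:2].mean(0))[2][0];t=(b[:,:2]-b[:,:2].mean(0))@e
print('bar',len(b),b.mean(0).round(4),'dir',np.degrees(np.arctan2(e[1],e[0]))%180,t.min(),t.max(),'mid',(b[:,:2].mean(0)+e*(t.min()+t.max())/2).round(4))
b=S[(S[:,2]>.034)&(S[:,2]<.045)];print('rim',len(b),cv2.minEnclosingCircle(b[:,:2].astype(np.float32)))
E
```

```text
bl [0.651  0.1829 0.146 ]
br [0.7147 0.0612 0.1471]
fl [0.5204 0.1128 0.0521]
fr [ 0.5773 -0.008   0.0472]
ct1 [0.7097 0.0497 0.1932]
ct2 [0.7175 0.035  0.1937]
ct3 [0.6795 0.0343 0.1938]
ct4 [0.6883 0.0181 0.1917]
slope n [-0.472 -0.231  0.851] 31.72 yaw 26.09 5121 10082
hook pts 580
0.0 30 [ 0.5859 -0.3352  0.1733] -0.3389 -0.3323 0.1759
0.005 32 [ 0.5906 -0.3349  0.1696] -0.339 -0.3323 0.1739
0.01 30 [ 0.5957 -0.3349  0.1633] -0.338 -0.3323 0.1674
0.015 31 [ 0.6004 -0.3348  0.157 ] -0.3385 -0.3323 0.1608
0.02 29 [ 0.6057 -0.3352  0.1577] -0.339 -0.3321 0.1612
0.025 27 [ 0.6107 -0.335   0.1603] -0.3386 -0.3322 0.1628
0.03 29 [ 0.6155 -0.3351  0.1627] -0.3385 -0.3322 0.1652
0.035 31 [ 0.6205 -0.3351  0.1625] -0.3393 -0.3322 0.1646
0.04 29 [ 0.6255 -0.3353  0.1629] -0.3385 -0.3325 0.1649
0.045 30 [ 0.6304 -0.3349  0.1628] -0.3385 -0.3322 0.1643
0.05 26 [ 0.6356 -0.3346  0.1625] -0.3381 -0.3323 0.1641
0.055 93 [ 0.6411 -0.3251  0.1633] -0.3379 -0.3109 0.1657
0.06 126 [ 0.6455 -0.3241  0.1645] -0.339 -0.3099 0.1669
0.065 37 [ 0.6488 -0.3237  0.1627] -0.3385 -0.31 0.1653
bar 199 [ 0.4698 -0.1978  0.1235] dir 114.49409040630414 -0.025305229746454633 0.028186427008748044 mid [ 0.4704 -0.1991]
rim 277 ((0.471887469291687, -0.19876109063625336), 0.03739733621478081)
```

```bash
cat >> h.py <<'E'
def tcp(G,R): return np.array(G)+R[:,2]*.0187
E
python3 - <<'E'
from h import *
R=tool(-65.5,-15);print(R.round(2))
u=R[:,2]
if u[:2]@[.91,.41]<0: R=tool(-65.5,15)
print(R[:,2].round(3)); t=tcp((.471,-.199,.104),R); print(t)
rows([(t-R[:,2]*.13,R),(t-R[:,2]*.06,R),(t,R)])
E
```

```text
[[ 0.88  0.41 -0.24]
 [ 0.4  -0.91 -0.11]
 [-0.26  0.   -0.97]]
[ 0.236  0.107 -0.966]
[ 0.47540414 -0.19699292  0.08593719]
[-250.6, 90.1, 168.6] [-1.3, 15.0, 9.8]
[-232.7, 93.2, 236.2] [-1.3, 15.0, 9.8]
[-217.5, 95.9, 294.2] [-1.3, 15.0, 9.8]
```

{"api": "play_rows", "payload": {
  "rows": [
    [[-45,16,30],[0,3,2],1],
    [[-90,32,60],[0,6,4],1],
    [[-135,48,90],[0,9,6],1],
    [[-180,65,120],[-1,12,8],1],
    [[-225,81,150],[-1.3,15,9.8],1],
    [[-250.6,90,168.6],[-1.3,15,9.8],1],
    [[-250.6,90,168.6],[-1.3,15,9.8],1],
    [[-250.6,90,168.6],[-1.3,15,9.8],1]
  ]
}}

```text
time: 3.15
ee_pos: [0.4454, -0.211, 0.2123]
tool_rot: [[0.879, 0.414, 0.237], [0.4, -0.91, 0.107], [0.26, 0.0, -0.966]]
wrist_force: [0.2, -0.3, 0.1]
gripper_width: 0.0855
gripper_force: 0.0
```

```bash
python3 - <<'E'
from h import *
p,d,K,D,T=grab('wrist'); P=cloud(d,K,D,T); save('w2',p)
g=np.array([.471,-.199]); H=np.hypot(P[...,0]-g[0],P[...,1]-g[1])<.06
b=P[H&(P[...,2]>.114)&(P[...,2]<.14)]
e=np.linalg.svd(b[:,:2]-b[:,:2].mean(0))[2][0];t=(b[:,:2]-b[:,:2].mean(0))@e
print('bar',len(b),b.mean(0).round(4),b[:,2].max(),'dir',np.degrees(np.arctan2(e[1],e[0]))%180,t.min(),t.max(),'mid',(b[:,:2].mean(0)+e*(t.min()+t.max())/2).round(4))
b=P[H&(P[...,2]>.034)&(P[...,2]<.045)];print('rim',len(b),cv2.minEnclosingCircle(b[:,:2].astype(np.float32)))
R=tool(-65.5,15);t=tcp((.471,-.199,.104),R); rows([(t-R[:,2]*.06,R),(t,R)])
E
```

```text
bar 730 [ 0.4688 -0.2004  0.1241] 0.12878190577669119 dir 114.53589479064853 -0.02785022684954869 0.0270858116364 mid [ 0.4687 -0.2001]
rim 612 ((0.4684581160545349, -0.20051874220371246), 0.03436083346605301)
[-1.2, -0.3, 70.7] [0.0, -0.1, -0.0]
[-1.3, -0.4, 130.7] [0.0, -0.1, -0.0]
```

View pics/w2.png

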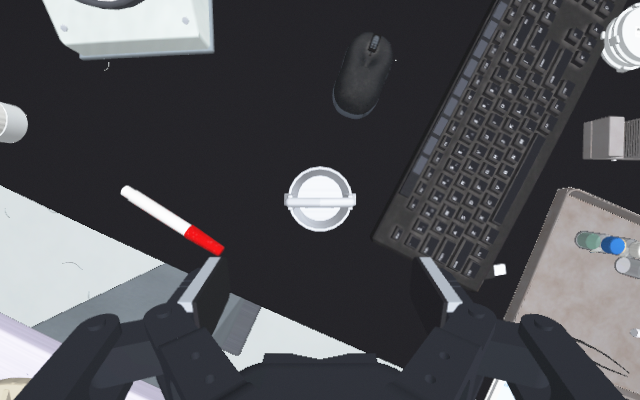

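The bar (284–355, 200) lies centred between the pads at column 320; I go down along the tool and grip.

{"api": "play_rows", "payload": {
  "rows": [
    [[-3.5,-0.2,45],[0,0,0],1],
    [[-3.5,-0.2,90],[0,0,0],1],
    [[-3.5,-0.2,120],[0,0,0],1],
    [[-3.5,-0.2,131],[0,0,0],1],
    [[-3.5,-0.2,131],[0,0,0],1],
    [[-3.5,-0.2,131],[0,0,0],0.45],
    [[-3.5,-0.2,131],[0,0,0],0.45],
    [[-3.5,-0.2,131],[0,0,0],0.45]
  ],
  "force": 40
}}

```text
time: 4.2
ee_pos: [0.4737, -0.1998, 0.0862]
tool_rot: [[0.879, 0.412, 0.24], [0.398, -0.911, 0.107], [0.263, 0.002, -0.965]]
wrist_force: [-2.1, 2.0, 6.9]
gripper_width: 0.0526
gripper_force: 40.3
```

{"api": "play_rows", "payload": {
  "rows": [
    [[0,0,0],[0,0,0],0.3],
    [[0,0,0],[0,0,0],0.3],
    [[0,0,0],[0,0,0],0.3],
    [[0,0,0],[0,0,0],0.3],
    [[0,0,-10],[0,0,0],0.3],
    [[0,0,-25],[0,0,0],0.3],
    [[0,0,-40],[0,0,0],0.3],
    [[0,0,-40],[0,0,0],0.3]
  ],
  "force": 40
}}

```text
time: 5.2
ee_pos: [0.4633, -0.2041, 0.1243]
tool_rot: [[0.879, 0.412, 0.239], [0.398, -0.911, 0.107], [0.262, 0.001, -0.965]]
wrist_force: [0.4, -0.5, -1.9]
gripper_width: 0.0524
gripper_force: 42.1
```

```bash
python3 - <<'E'
from h import *
p,d,K,D,T=grab('wrist'); save('w3',p); o=bot.get_obs();print(o['time'],o['ee_pos'].round(4),o['wrist_force'].round(2),o['gripper_width'],o['gripper_force'])
P=cloud(d,K,D,T);q=(P-o['ee_pos'])@o['tool_rot']
np.savez('w3',p=p,d=d,K=K,D=D,T=T)
E
```

```text
5.25 [ 0.4631 -0.2036  0.1235] [ 0.69 -0.51 -1.91] 0.05237736199693033 42.13830201847941
```

View pics/w3.png

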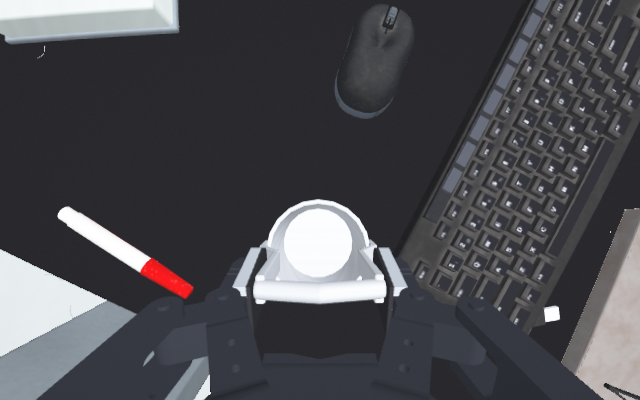

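Pan is held: bar from (258,291) to (383,291), cup bottom (318,242). Now the bar's place in the tool frame and the way to the hook.

```bash
python3 - <<'E'
from h import *
z=np.load('w3.npz');P=cloud(z['d'],z['K'],z['D'],z['T']); o=bot.get_obs();p0=o['ee_pos'];R0=o['tool_rot']
b=P[278:302,305:336].reshape(-1,3); b=b[np.isfinite(b[:,0])]; b=b[b[:,2]>b[:,2].max()-.006]; cb=b.mean(0)
# camera looks at bar: surface mean + ~3.3mm along ray
c=z['T'][:3,3]; v=(cb-c)/np.linalg.norm(cb-c); bar=cb+v*.0033
print('top z',b[:,2].max(),'bar',bar.round(4),'in tool',(R0.T@(bar-p0)*1000).round(1))
# expected: grasp lift of pan from (.4687,-.2001,.124)
print('expected from lift', (np.array([.4687,-.2001,.124])+[.4631-.4737,-.2036+.1998,.1235-.0862]).round(4))
bt=R0.T@(bar-p0)
yaw=np.radians(26.1);Rb=np.array([[np.cos(yaw),-np.sin(yaw),0],[np.sin(yaw),np.cos(yaw),0],[0,0,1]])
seat=Rb@[.6025,-.3355,.162];print('seat',seat.round(4))
# target orientation: turn 1.6 deg about world z
R1=Ro.from_euler('z',1.6,degrees=True).as_matrix()@R0
for off in((-.10,0,.07),(-.05,0,.035),(0,0,.028),(0,0,0)):
    S=seat+Rb@off; t=S-R1@bt; print(off,t.round(3)); rows([(t,R1)],p0,R0)
E
```

```text
top z 0.167614755576378 bar [ 0.4598 -0.2054  0.1616] in tool [  6.3   0.3 -37.8]
expected from lift [ 0.4581 -0.2039  0.1613]
seat [ 0.6887 -0.0362  0.162 ]
(-0.1, 0, 0.07) [ 0.602 -0.078  0.194]
[190.5, -56.8, -21.4] [0.4, 0.0, -1.5]
(-0.05, 0, 0.035) [ 0.647 -0.056  0.159]
[229.6, -58.4, 25.4] [0.4, 0.0, -1.5]
(0, 0, 0.028) [ 0.692 -0.034  0.152]
[276.0, -59.9, 45.2] [0.4, 0.0, -1.5]
(0, 0, 0) [ 0.692 -0.034  0.124]
[268.7, -59.9, 72.2] [0.4, 0.0, -1.5]
```

{"api": "play_rows", "payload": {
  "rows": [
    [[15,-2,-40],[0,0,0],0.3],
    [[40,-10,-72],[0,0,0],0.3],
    [[75,-22,-68],[0,0,-0.5],0.3],
    [[115,-34,-54],[0.2,0,-1],0.3],
    [[155,-46,-38],[0.4,0,-1.5],0.3],
    [[190,-57,-21.5],[0.4,0,-1.5],0.3],
    [[190.5,-56.8,-21.5],[0.4,0,-1.5],0.3],
    [[190.5,-56.8,-21.5],[0.4,0,-1.5],0.3]
  ]
}}

```text
time: 6.25
ee_pos: [0.6014, -0.0786, 0.1921]
tool_rot: [[0.869, 0.437, 0.232], [0.422, -0.9, 0.112], [0.257, 0.0, -0.966]]
wrist_force: [0.2, -1.2, -2.7]
gripper_width: 0.0521
gripper_force: 43.0
```

```bash
python3 - <<'E'
from h import *
o=bot.get_obs();p0=o['ee_pos'];R0=o['tool_rot'];print(p0.round(4),o['gripper_width'])
pics={n:grab(n) for n in('wrist','side')}
p,d,K,D,T=pics['wrist'];P=cloud(d,K,D,T)
b=P[278:302,305:336].reshape(-1,3); b=b[np.isfinite(b[:,0])]; b=b[b[:,2]>b[:,2].max()-.006]; cb=b.mean(0)
c=T[:3,3]; v=(cb-c)/np.linalg.norm(cb-c); bar=cb+v*.0033; bt=R0.T@(bar-p0); print('bar',bar.round(4),(bt*1000).round(1))
yaw=np.radians(26.1);Rb=np.array([[np.cos(yaw),-np.sin(yaw),0],[np.sin(yaw),np.cos(yaw),0],[0,0,1]])
S=P.reshape(-1,3); m=np.isfinite(S[:,0]);B=S@Rb
q=B[m&(abs(B[:,1]+.3355)<.012)&(B[:,0]>.575)&(B[:,0]<.66)&(B[:,2]>.145)&(B[:,2]<.2)]
print(len(q))
for x in np.arange(.575,.66,.005):
    s=q[(q[:,0]>=x)&(q[:,0]<x+.005)]
    if len(s):print(x.round(3),len(s),s.mean(0).round(4),s[:,1].min().round(4),s[:,1].max().round(4),s[:,2].max().round(4))
print('bar in bal',(Rb.T@bar).round(4))
both=cv2.resize(pics['side'][0][140:300,280:440],(400,400)); save('c3',np.hstack([cv2.resize(p[0:400],(400,250))[:250],np.zeros((250,0,3),np.uint8)]) if 0 else np.hstack([both,cv2.resize(p[40:360,160:480],(400,400))]))
E
```

```text
[ 0.6014 -0.0786  0.1921] 0.05206591631546877
bar [ 0.5982 -0.0799  0.2293] [  6.2  -0.2 -36.9]
1544
0.58 47 [ 0.5839 -0.3354  0.1726] -0.3381 -0.3325 0.1745
0.585 92 [ 0.5872 -0.3356  0.1731] -0.3388 -0.3325 0.1753
0.59 66 [ 0.5925 -0.3356  0.1673] -0.3389 -0.3324 0.1714
0.595 57 [ 0.5975 -0.3354  0.1608] -0.339 -0.3323 0.1655
0.6 89 [ 0.6028 -0.3354  0.1567] -0.3385 -0.3323 0.1592
0.605 112 [ 0.6075 -0.3354  0.1589] -0.3385 -0.3324 0.1619
0.61 108 [ 0.6125 -0.3355  0.1617] -0.3384 -0.3324 0.1647
0.615 103 [ 0.6176 -0.3351  0.1627] -0.3384 -0.3319 0.1646
0.62 99 [ 0.6225 -0.3352  0.1627] -0.3384 -0.3319 0.1653
0.625 104 [ 0.6275 -0.3352  0.1627] -0.3385 -0.3319 0.1655
0.63 98 [ 0.6325 -0.3351  0.1627] -0.3385 -0.3319 0.1648
0.635 181 [ 0.6382 -0.332   0.1622] -0.3385 -0.3235 0.1653
0.64 286 [ 0.6423 -0.3316  0.1641] -0.3397 -0.3237 0.1669
0.645 102 [ 0.6465 -0.3313  0.1642] -0.3397 -0.3238 0.1662
bar in bal [ 0.502  -0.335   0.2293]
```

View pics/c3.png

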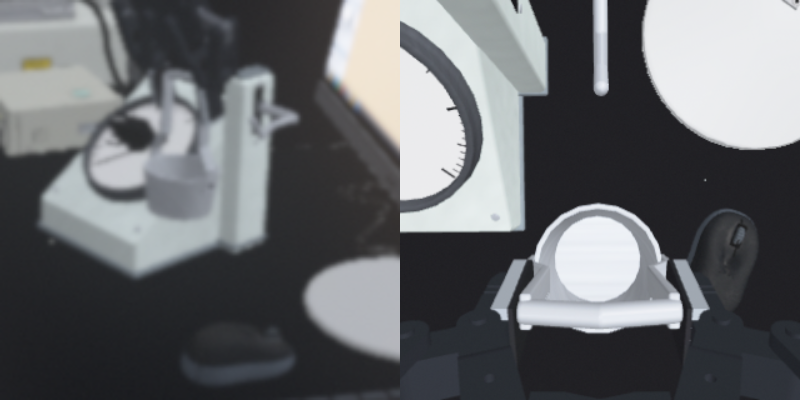

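Hook tip (600,88) in the right-hand crop lines up with the bar middle (600,310). Advance over the hook.

{"api": "play_rows", "payload": {
  "rows": [
    [[15,0,8],[0,0,0],0.3],
    [[35,0,22],[0,0,0],0.3],
    [[55,0,37],[0,0,0],0.3],
    [[75,0,52],[0,0,0],0.3],
    [[87.5,0,61.5],[0,0,0],0.3],
    [[87.5,0,61.5],[0,0,0],0.3],
    [[87.5,0,61.5],[0,0,0],0.3],
    [[87.5,0,61.5],[0,0,0],0.3]
  ]
}}

```text
time: 7.35
ee_pos: [0.6921, -0.0353, 0.1571]
tool_rot: [[0.869, 0.436, 0.234], [0.421, -0.9, 0.113], [0.26, 0.0, -0.966]]
wrist_force: [-1.3, 0.3, -2.6]
gripper_width: 0.0521
gripper_force: 42.9
```

```bash
cat > chk.py <<'E'
from h import *
o=bot.get_obs();p0=o['ee_pos'];R0=o['tool_rot'];print(o['time'],p0.round(4),o['wrist_force'].round(2))
bt=np.array([.0062,0,-.0370])
yaw=np.radians(26.1);Rb=np.array([[np.cos(yaw),-np.sin(yaw),0],[np.sin(yaw),np.cos(yaw),0],[0,0,1]])
b=Rb.T@(p0+R0@bt);print('bar by kinematics, minus seat mm',((b-[.6025,-.3355,.162])*1000).round(1))
p,d,K,D,T=grab('wrist');B=cloud(d,K,D,T)@Rb
q=B[(abs(B[...,1]+.3355)<.012)&(B[...,0]>.575)&(B[...,0]<.635)&(B[...,2]>.14)&(B[...,2]<.21)]
for x in np.arange(.575,.635,.005):
    s=q[(q[:,0]>=x)&(q[:,0]<x+.005)]
    if len(s):print(x.round(3),len(s),s.mean(0).round(4),s[:,2].min().round(4),s[:,2].max().round(4))
save('w4',cv2.resize(p[150:350,200:440],(720,600)))
E
python3 chk.py
```

```text
7.35 [ 0.6921 -0.0353  0.1571] [-1.28  0.33 -2.56]
bar by kinematics, minus seat mm [-0.1 -0.6 32.4]
0.58 24 [ 0.5842 -0.3357  0.1733] 0.1714 0.1744
0.585 161 [ 0.5874 -0.3355  0.173 ] 0.1693 0.175
0.595 243 [ 0.5989 -0.3358  0.1792] 0.1557 0.1988
0.6 967 [ 0.6026 -0.3355  0.1919] 0.1533 0.2
0.605 472 [ 0.6062 -0.3354  0.1864] 0.1551 0.1987
0.61 131 [ 0.6125 -0.3353  0.1616] 0.1583 0.1646
0.615 141 [ 0.6175 -0.3353  0.1628] 0.16 0.1645
0.62 145 [ 0.6225 -0.3354  0.1627] 0.16 0.1647
0.625 140 [ 0.6275 -0.3353  0.1627] 0.1601 0.1646
0.63 144 [ 0.6324 -0.3354  0.1627] 0.16 0.1649
```

View pics/w4.png

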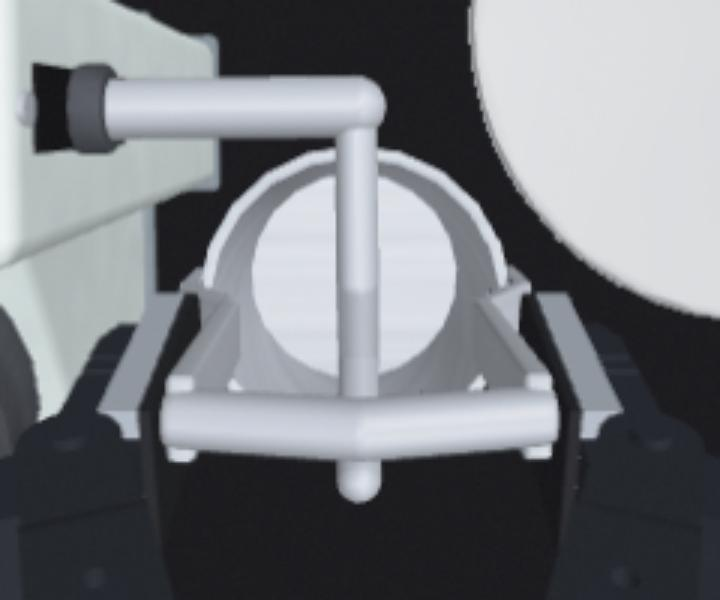

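The bar is over the hook's bend, with the tip in front at (358,480). Lowering, then opening.

{"api": "play_rows", "payload": {
  "rows": [
    [[-2.6,0,9.5],[0,0,0],0.3],
    [[-5.2,0,19],[0,0,0],0.3],
    [[-7,0,26],[0,0,0],0.3],
    [[-8.5,0,31],[0,0,0],0.3],
    [[-9.4,0,34.8],[0,0,0],0.3],
    [[-9.4,0,34.8],[0,0,0],0.3],
    [[-9.4,0,34.8],[0,0,0],0.3],
    [[-9.4,0,34.8],[0,0,0],0.3]
  ]
}}

```text
time: 8.4
ee_pos: [0.6925, -0.0345, 0.1206]
tool_rot: [[0.869, 0.437, 0.234], [0.422, -0.9, 0.113], [0.26, 0.0, -0.966]]
wrist_force: [-1.0, 0.2, -0.8]
gripper_width: 0.0525
gripper_force: 42.9
```

```bash
python3 chk.py
```

```text
8.4 [ 0.6925 -0.0345  0.1206] [-1.02  0.17 -0.83]
bar by kinematics, minus seat mm [ 0.6 -0.1 -4.1]
0.58 32 [ 0.5844 -0.3356  0.17  ] 0.1685 0.1708
0.585 338 [ 0.5879 -0.3356  0.1693] 0.1624 0.1729
0.59 1270 [ 0.5939 -0.3353  0.1941] 0.1565 0.2091
0.595 3565 [ 0.5963 -0.3355  0.1975] 0.1531 0.2094
0.6 759 [ 0.6027 -0.3355  0.1609] 0.1581 0.2099
0.605 634 [ 0.6065 -0.3355  0.1584] 0.152 0.163
0.61 188 [ 0.6126 -0.3354  0.1584] 0.1553 0.1615
0.615 228 [ 0.6175 -0.3354  0.1595] 0.1555 0.1615
0.62 232 [ 0.6225 -0.3352  0.1595] 0.1559 0.1618
0.625 236 [ 0.6275 -0.3352  0.1595] 0.1565 0.1619
0.63 234 [ 0.6325 -0.3352  0.1595] 0.1572 0.1615
```

{"api": "play_rows", "payload": {
  "rows": [
    [[0,0,0],[0,0,0],0.65],
    [[0,0,0],[0,0,0],0.68],
    [[0,0,0],[0,0,0],0.74],
    [[0,0,0],[0,0,0],0.8],
    [[0,0,0],[0,0,0],0.8],
    [[0,0,0],[0,0,0],0.8],
    [[0,0,0],[0,0,0],0.8],
    [[0,0,0],[0,0,0],0.8]
  ]
}}

```text
time: 9.45
ee_pos: [0.6924, -0.0344, 0.1203]
tool_rot: [[0.869, 0.437, 0.233], [0.422, -0.9, 0.113], [0.259, 0.0, -0.966]]
wrist_force: [-0.1, 0.3, 0.5]
gripper_width: 0.068
gripper_force: 0.0
```

```bash
python3 chk.py
```

```text
9.45 [ 0.6924 -0.0344  0.1203] [-0.1   0.33  0.48]
bar by kinematics, minus seat mm [ 0.6  0.  -4.4]
0.58 32 [ 0.5843 -0.3356  0.1674] 0.1658 0.1686
0.585 321 [ 0.5878 -0.3355  0.1667] 0.1611 0.1697
0.59 1298 [ 0.5939 -0.3355  0.1936] 0.1535 0.2088
0.595 3597 [ 0.5963 -0.3355  0.1971] 0.1517 0.2096
0.6 751 [ 0.6027 -0.3355  0.1583] 0.1557 0.161
0.605 588 [ 0.6065 -0.3354  0.1557] 0.1475 0.1609
0.61 186 [ 0.6126 -0.3353  0.1558] 0.1523 0.1588
0.615 223 [ 0.6174 -0.3354  0.157 ] 0.1537 0.159
0.62 219 [ 0.6225 -0.3353  0.1571] 0.1541 0.1594
0.625 218 [ 0.6275 -0.3353  0.1571] 0.1545 0.1596
0.63 225 [ 0.6325 -0.3353  0.157 ] 0.1535 0.1595
```

{"api": "play_rows", "payload": {
  "rows": [
    [[0,0,-15],[0,0,0],0.8],
    [[0,0,-40],[0,0,0],0.8],
    [[0,0,-75],[0,0,0],0.8],
    [[0,0,-110],[0,0,0],0.8],
    [[0,0,-140],[0,0,0],0.8],
    [[-20,-35,-155],[0,0,0],0.8],
    [[-40,-70,-155],[0,0,0],0.8],
    [[-40,-70,-155],[0,0,0],0.8]
  ]
}}

```text
time: 10.5
ee_pos: [0.589, -0.0038, 0.2603]
tool_rot: [[0.868, 0.439, 0.233], [0.424, -0.898, 0.117], [0.261, -0.003, -0.965]]
wrist_force: [-0.6, -0.8, -0.8]
gripper_width: 0.0684
gripper_force: 0.0
```

```bash
cat > dial.py <<'E'
from h import *
import sys
p,d,K,D,T=grab('wrist'); n=sys.argv[1]; np.savez(n,p=p,d=d,K=K,D=D,T=T); 
o=bot.get_obs();print(o['time'],o['ee_pos'].round(4))
yaw=np.radians(26.1);Rb=np.array([[np.cos(yaw),-np.sin(yaw),0],[np.sin(yaw),np.cos(yaw),0],[0,0,1]])
B=cloud(d,K,D,T)@Rb
s,c=np.sin(np.radians(35)),np.cos(np.radians(35))
# dial coords: right = -y, up = (c,0,s), out=(-s,0,c)
U=-B[...,1];V=B[...,0]*c+B[...,2]*s;W=-B[...,0]*s+B[...,2]*c
m=np.isfinite(U)&(abs(B[...,0]-.56)<.08)&(abs(B[...,1]+.19)<.075)&(B[...,2]>.03)&(B[...,2]<.2)
h,e=np.histogram(W[m],bins=np.arange(-.30,-.15,.001)); k=np.argsort(h)[::-1][:6];print('W levels',[(round(float(e[i]),4),int(h[i])) for i in sorted(k)])
u,v=np.where(m)[1],np.where(m)[0];print('roi px',u.min(),u.max(),v.min(),v.max())
x0,x1,y0,y1=max(u.min()-10,0),u.max()+10,max(v.min()-10,0),v.max()+10
im=p[y0:y1,x0:x1];f=min(780/im.shape[1],580/im.shape[0]);save(n,cv2.resize(im,None,fx=f,fy=f,interpolation=cv2.INTER_CUBIC));print('crop',x0,y0,f)
E
python3 dial.py w5
```

```text
10.55 [ 0.5903 -0.0049  0.2608]
W levels [(-0.257, 2280), (-0.256, 2517), (-0.253, 2185), (-0.252, 4495), (-0.251, 1356), (-0.241, 1030)]
roi px 158 323 84 237
crop 148 74 3.352601156069364
```

View pics/w5.png

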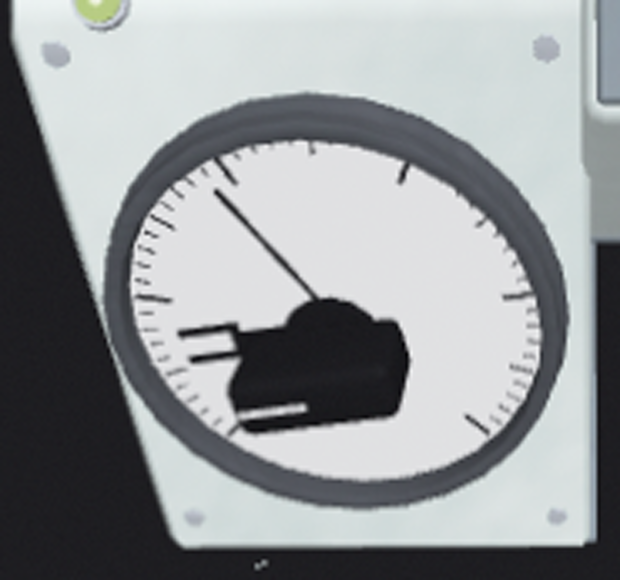

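Needle runs from (318,298) to its tip (215,190); the fork prongs end at (180,333) and (190,357); the knob bar lies at about (320,375), its white mark to the left.

```bash
cat > meas.py <<'E'
from h import *
import sys
z=np.load(sys.argv[1]+'.npz');p,d,K,D,T=[z[k] for k in('p','d','K','D','T')]
yaw=np.radians(26.1);Rb=np.array([[np.cos(yaw),-np.sin(yaw),0],[np.sin(yaw),np.cos(yaw),0],[0,0,1]])
s,c=np.sin(np.radians(35)),np.cos(np.radians(35))
Rd=Rb@np.array([[0,c,-s],[-1,0,0],[0,s,c]])  # columns: right, up, out of the dial (world)
Q=cloud(d,K,D,T)@Rd; U,V,W=Q[...,0],Q[...,1],Q[...,2]
def circ(P):
    A=np.c_[2*P,np.ones(len(P))];x=np.linalg.lstsq(A,(P**2).sum(1),rcond=None)[0];return x[:2],np.sqrt(x[2]+x[:2]@x[:2])
roi=np.isfinite(U)&(abs(U-.19)<.08)&(abs(V-.525)<.09)
m=roi&(W>-.244)&(W<-.2385)
P=np.c_[U[m],V[m]]; cc=np.array([.19,.525])
for _ in range(8):
    q=P[abs(np.hypot(*(P-cc).T)-.066)<.008] if _ else P[np.hypot(*(P-P.mean(0)).T)>.04]
    cc,r=circ(q)
print('ring',len(q),cc.round(4),r.round(4))
r_=np.hypot(U-cc[0],V-cc[1])
face=roi&(r_<.05)&(p.min(2)>180); wf=np.nanmedian(W[face]);print('face W',wf.round(4))
k=roi&(r_<.035)&(W>wf+.025); wt=np.nanmedian(W[k&(W>np.nanpercentile(W[k],60))]);print('knob top W',wt.round(4),'-> above face',(wt-wf).round(4))
k=k&(abs(W-wt)<.0025); kp=np.c_[U[k],V[k]].astype(np.float32);rect=cv2.minAreaRect(kp*1000);print('knob top px',k.sum(),rect, 'off centre',np.array(rect[0])-cc*1000)
def plane(uv,w):
    o,r=ray(uv,K,D,T);o=o@Rd;r=r@Rd;return (o+r*((w-o[2])/r[:,2:]))[:,:2]
v,u=np.where(roi&(r_<.064));
# dark pixels on face, mapped to the needle level
v,u=np.where((p.max(2)<110)&(r_<.075)&(abs(W-wf)<.02)|((p.max(2)<110)&roi&(r_<.07)))
pl=plane(np.c_[u,v],wf+.002)-cc; rr=np.hypot(*pl.T); th=np.degrees(np.arctan2(pl[:,0],pl[:,1]))%360  # clockwise from 'up'
for lo,hi in((.030,.034),(.034,.038),(.038,.042),(.042,.046),(.046,.049),(.049,.052)):
    a=np.sort(th[(rr>lo)&(rr<hi)]);
    if len(a): g=np.split(a,np.where(np.diff(a)>3)[0]+1);print(lo,hi,[(round(float(x.mean()),1),len(x),round(float(np.ptp(x)),1)) for x in g])
np.savez('dialgeo',Rd=Rd,cc=cc,wf=wf,wt=wt)
E
python3 meas.py w5
```

```text
ring 2334 [0.1911 0.5367] 0.0633
face W -0.2517
knob top W -0.2082 -> above face 0.0435
knob top px 748 ((190.9207305908203, 536.3133544921875), (45.60753631591797, 17.722623825073242), 8.531285285949707) off centre [-0.15647271 -0.35910219]
0.03 0.034 [(210.2, 193, 118.4), (326.0, 6, 1.6)]
0.034 0.038 [(184.1, 68, 49.7), (232.7, 76, 44.6), (266.9, 8, 2.1), (325.9, 5, 1.3)]
0.038 0.042 [(203.4, 31, 19.5), (231.3, 49, 24.6), (253.1, 8, 2.9), (266.1, 6, 3.3), (326.2, 3, 0.1)]
0.042 0.046 [(211.6, 28, 15.2), (231.4, 35, 16.9), (253.3, 5, 1.8), (265.9, 8, 1.8), (326.3, 6, 1.1)]
0.046 0.049 [(216.3, 15, 8.8), (230.6, 16, 9.3), (254.2, 5, 2.4), (265.8, 6, 2.7), (326.3, 4, 1.0)]
0.049 0.052 [(26.7, 4, 1.3), (80.0, 2, 0.2), (134.4, 1, 0.0), (220.1, 17, 9.9), (229.1, 1, 0.0), (254.2, 1, 0.0), (265.7, 1, 0.0), (279.1, 2, 0.2), (326.2, 4, 0.9), (332.6, 3, 0.9)]
```

```bash
sed -i 's/^for lo,hi in.*$/for dw in (0,.003,.006,.009):\n  pl=plane(np.c_[u,v],wf+dw)-cc; rr=np.hypot(*pl.T); th=np.degrees(np.arctan2(pl[:,0],pl[:,1]))%360; print("dw",dw)\n  for lo,hi in((.03,.034),(.034,.038),(.038,.042),(.042,.046),(.046,.049)):/; s/^    a=np.sort/    a=np.sort/; s/^    if len(a): g/    if len(a): g/' meas.py; sed -i 's/print(lo,hi,\[/print(lo,[/; s/ for x in g\])/ for x in g if x.mean()>245])/' meas.py; python3 meas.py w5
python3 - <<'E'
from h import *
g=np.load('dialgeo.npz');Rd=g['Rd'];cc=g['cc'];C=lambda w:Rd@np.array([cc[0],cc[1],w])
print('knob grip',C(g['wt']-.0075).round(4))
for up in (1,-1):
  # knob flat sides normal = tool y. hand dir cw-from-up 261.5
  a=np.radians(261.5);h=Rd@np.array([np.sin(a),np.cos(a),0]);z=-Rd[:,2];x=up*h;R=np.c_[x,np.cross(z,x),z]
  G=C(g['wt']-.0075);t=tcp(G,R);print(up);rows([(t-z*.1,R),(t,R)])
print(bot.get_obs()['joints'].round(2))
E
```

```text
ring 2334 [0.1911 0.5367] 0.0633
face W -0.2517
knob top W -0.2082 -> above face 0.0435
knob top px 748 ((190.9207305908203, 536.3133544921875), (45.60753631591797, 17.722623825073242), 8.531285285949707) off centre [-0.15647271 -0.35910219]
dw 0
0.03 [(324.0, 6, 1.4)]
0.034 [(324.1, 5, 1.3)]
0.038 [(251.3, 8, 3.0), (264.9, 7, 3.2), (324.5, 3, 0.0)]
0.042 [(252.2, 6, 2.0), (264.2, 7, 1.9), (324.9, 5, 1.0)]
0.046 [(252.4, 4, 2.1), (264.7, 6, 1.7), (325.0, 5, 1.0)]
dw 0.003
0.03 [(327.0, 6, 1.7)]
0.034 [(252.5, 9, 4.2), (267.9, 8, 2.1), (326.8, 5, 1.4)]
0.038 [(253.9, 7, 2.9), (266.9, 8, 3.4), (327.0, 3, 0.2)]
0.042 [(254.0, 6, 1.8), (266.8, 8, 1.7), (327.1, 5, 1.0)]
0.046 [(255.0, 5, 2.0), (266.3, 5, 2.7), (326.9, 5, 1.0)]
dw 0.006
0.03 [(330.2, 6, 2.0)]
0.034 [(255.7, 8, 3.4), (270.7, 7, 1.9), (329.5, 7, 1.7)]
0.038 [(256.2, 6, 2.5), (269.1, 8, 1.8), (329.4, 3, 0.3)]
0.042 [(256.4, 6, 2.1), (269.2, 8, 1.6), (329.1, 4, 1.0)]
0.046 [(257.4, 2, 1.4), (268.1, 3, 1.5), (282.2, 1, 0.0), (329.1, 5, 1.1)]
dw 0.009
0.03 [(273.5, 10, 6.4), (333.2, 6, 1.9)]
0.034 [(258.8, 8, 2.7), (273.2, 7, 3.9), (332.1, 7, 1.9)]
0.038 [(258.4, 5, 1.9), (271.9, 9, 1.8), (331.9, 3, 0.5)]
0.042 [(259.0, 6, 2.3), (271.1, 7, 3.1), (331.4, 4, 0.8)]
0.046 [(270.9, 1, 0.0), (284.5, 1, 0.0), (331.0, 5, 1.1)]
knob grip [0.5899 0.0762 0.1312]
1
[-27.5, -72.9, 58.0] [-17.1, 14.7, -97.5]
[6.4, -72.9, 152.0] [-17.1, 14.7, -97.5]
-1
[-27.5, -72.9, 58.0] [14.1, 16.4, 80.5]
[6.4, -72.9, 152.0] [14.1, 16.4, 80.5]
[-0.73  0.15  0.86  1.69 -0.28  1.15 -0.92]
```

{"api": "play_rows", "payload": {
  "rows": [
    [[-10,-15,0],[-1.7,1.5,-10],0.8],
    [[-20,-30,10],[-3.5,3,-20],0.8],
    [[-28,-45,20],[-5.2,4.5,-30],0.8],
    [[-28,-60,30],[-7,6,-40],0.8],
    [[-28,-73,40],[-8.7,7.5,-50],0.8],
    [[-28,-73,45],[-10.4,9,-60],0.8],
    [[-28,-73,50],[-12.2,10.5,-70],0.8],
    [[-28,-73,55],[-14,12,-80],0.8]
  ]
}}

```text
time: 11.55
ee_pos: [0.5486, 0.0527, 0.2]
tool_rot: [[-0.292, 0.818, 0.496], [0.955, 0.228, 0.188], [0.04, 0.529, -0.848]]
wrist_force: [0.4, -0.8, 0.0]
gripper_width: 0.0687
gripper_force: 0.0
```

```bash
cat > tgt.py <<'E'
from h import *
import sys
g=np.load('dialgeo.npz');Rd=g['Rd'];cc=g['cc'];C=lambda w:Rd@np.array([cc[0],cc[1],w])
a=np.radians(float(sys.argv[1]));h=Rd@np.array([np.sin(a),np.cos(a),0]);z=-Rd[:,2];x=h;R=np.c_[x,np.cross(z,x),z]
t=tcp(C(g['wt']-.0065),R);rows([(t-z*float(b),R) for b in sys.argv[2:]])
print(bot.get_obs()['joints'].round(2))
E
python3 tgt.py 261.3 .1 .05 0
```

```text
[2.9, -1.0, 1.2] [-3.1, 2.9, -17.5]
[5.8, 1.3, 51.1] [-3.1, 2.9, -17.5]
[8.7, 3.6, 100.9] [-3.1, 2.9, -17.5]
[-0.98 -0.22  0.84  2.15  0.05  0.6   0.15]
```

{"api": "play_rows", "payload": {
  "rows": [
    [[1.5,-0.5,0.5],[-1.5,1.5,-9],0.8],
    [[3,-1,1],[-3.1,2.9,-17.5],0.8],
    [[3,-1,1],[-3.1,2.9,-17.5],0.8],
    [[4,0,25],[-3.1,2.9,-17.5],0.8],
    [[5.8,1.3,50],[-3.1,2.9,-17.5],0.8],
    [[5.8,1.3,50],[-3.1,2.9,-17.5],0.8],
    [[5.8,1.3,50],[-3.1,2.9,-17.5],0.8],
    [[5.8,1.3,50],[-3.1,2.9,-17.5],0.8]
  ]
}}

```text
time: 12.55
ee_pos: [0.5718, 0.0693, 0.1586]
tool_rot: [[-0.543, 0.664, 0.514], [0.836, 0.487, 0.254], [-0.081, 0.567, -0.82]]
wrist_force: [0.0, 0.2, 0.2]
gripper_width: 0.0686
gripper_force: 0.0
```

```bash
python3 tgt.py 261.3 0.02 0; python3 dial.py w6; python3 meas.py w6
```

```text
[-1.8, -0.1, 31.3] [-0.0, -0.1, -0.4]
[-1.8, -0.1, 51.3] [-0.0, -0.1, -0.4]
[-1.21 -0.1   1.17  2.19 -0.36  0.46  0.87]
12.6 [0.5718 0.0691 0.1585]
W levels [(-0.257, 5543), (-0.256, 6742), (-0.253, 5026), (-0.252, 10214), (-0.251, 3158), (-0.241, 2017)]
roi px 180 432 88 342
crop 170 78 2.116788321167883
ring 4443 [0.1898 0.5357] 0.0629
face W -0.2516
knob top W -0.0947 -> above face 0.1569
knob top px 3377 ((175.23330688476562, 534.383056640625), (9.261265754699707, 59.51826095581055), 8.305267333984375) off centre [-14.55732864  -1.3293674 ]
dw 0
0.03 [(261.3, 59, 21.1), (327.8, 11, 2.6)]
0.034 [(253.8, 18, 3.0), (269.2, 18, 2.9), (327.9, 12, 2.4)]
0.038 [(254.6, 19, 2.8), (268.4, 18, 2.5), (327.6, 12, 2.1)]
0.042 [(255.0, 23, 3.2), (267.4, 22, 3.1), (327.6, 13, 1.9)]
0.046 [(255.1, 8, 2.7), (266.9, 12, 2.6), (327.5, 9, 1.6)]
dw 0.003
0.03 [(261.5, 68, 20.8), (326.1, 11, 2.5)]
0.034 [(253.9, 18, 2.9), (269.1, 18, 2.9), (326.3, 13, 2.4)]
0.038 [(254.8, 18, 2.5), (268.3, 18, 2.5), (326.3, 12, 1.8)]
0.042 [(255.0, 24, 3.1), (267.4, 21, 3.1), (326.2, 13, 1.8)]
0.046 [(255.4, 11, 2.6), (266.8, 16, 2.6), (326.3, 8, 1.6)]
dw 0.006
0.03 [(261.5, 75, 20.1), (324.3, 11, 2.4)]
0.034 [(254.0, 18, 2.9), (269.1, 18, 2.9), (324.7, 13, 2.2)]
0.038 [(254.8, 18, 2.5), (268.3, 18, 2.5), (324.9, 12, 1.8)]
0.042 [(255.1, 23, 3.0), (267.4, 21, 3.1), (324.9, 13, 1.8)]
0.046 [(255.5, 15, 2.7), (266.8, 19, 2.7), (325.1, 9, 1.6)]
dw 0.009
0.03 [(261.6, 78, 19.4), (322.6, 11, 2.3)]
0.034 [(254.2, 18, 3.0), (268.9, 18, 2.9), (323.1, 14, 2.1)]
0.038 [(255.0, 19, 2.6), (268.2, 19, 2.5), (323.5, 12, 1.8)]
0.042 [(255.3, 23, 2.9), (267.4, 21, 3.1), (323.6, 13, 1.7)]
0.046 [(255.6, 16, 2.7), (266.6, 17, 2.6), (324.0, 10, 1.5)]
```

View pics/w6.png

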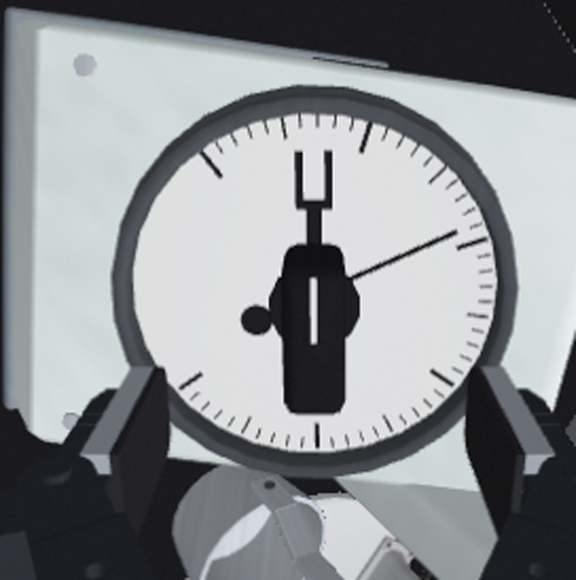

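Fork at 261.1° and needle at 326.4° (clockwise from the dial's up): turn +65.3°. The knob is centred between the pads; go in and grip.

{"api": "play_rows", "payload": {
  "rows": [
    [[-1.5,-0.1,20],[0,0,-0.3],0.8],
    [[-1.5,-0.1,35],[0,0,-0.3],0.8],
    [[-1.5,-0.1,45],[0,0,-0.3],0.8],
    [[-1.5,-0.1,51],[0,0,-0.3],0.8],
    [[-1.5,-0.1,51],[0,0,-0.3],0.8],
    [[-1.5,-0.1,51],[0,0,-0.3],0.5],
    [[-1.5,-0.1,51],[0,0,-0.3],0.25],
    [[-1.5,-0.1,51],[0,0,-0.3],0.1]
  ],
  "force": 30
}}

```text
time: 13.6
ee_pos: [0.5983, 0.081, 0.1162]
tool_rot: [[-0.548, 0.661, 0.513], [0.832, 0.492, 0.254], [-0.085, 0.566, -0.82]]
wrist_force: [-8.9, -0.3, 12.2]
gripper_width: 0.0176
gripper_force: 31.9
```

{"api": "play_rows", "payload": {
  "rows": [
    [[0,0,0],[0,0,0],0.05],
    [[0,0,0],[0,0,0],0.05],
    [[0,0,0],[0,0,0],0.05],
    [[0,0,0],[0,0,0],0.05],
    [[0,0,0],[0,0,0],0.05],
    [[0,0,0],[0,0,0],0.05],
    [[0,0,0],[0,0,2],0.05],
    [[0,0,0],[0,0,2],0.05]
  ]
}}

```text
time: 14.6
ee_pos: [0.5983, 0.0811, 0.1162]
tool_rot: [[-0.524, 0.68, 0.513], [0.849, 0.462, 0.254], [-0.064, 0.569, -0.82]]
wrist_force: [-7.3, -2.5, 7.3]
gripper_width: 0.0173
gripper_force: 31.3
```

```bash
python3 - <<'E'
from h import *
o=bot.get_obs();print(o['time'],o['ee_pos'],o['tool_rot'].round(3).tolist(),o['wrist_force'].round(1),o['ft_torque'].round(2),o['gripper_width'],o['joints'].round(2))
E
```

```text
14.6 [0.5982723  0.0811062  0.11623169] [[-0.524, 0.68, 0.513], [0.849, 0.462, 0.254], [-0.064, 0.569, -0.82]] [-7.3 -2.5  7.3] [-0.08  0.98  0.18] 0.017307108581895738 [-1.11  0.24  1.18  2.17 -1.06  0.55  1.42]
```

{"api": "play_rows", "payload": {
  "rows": [
    [[0,0,0],[0,0,6],0.05],
    [[0,0,0],[0,0,13],0.05],
    [[0,0,0],[0,0,20],0.05],
    [[0,0,0],[0,0,28],0.05],
    [[0,0,0],[0,0,36],0.05],
    [[0,0,0],[0,0,44],0.05],
    [[0,0,0],[0,0,52],0.05],
    [[0,0,0],[0,0,52],0.05]
  ]
}}

```text
time: 15.6
ee_pos: [0.5988, 0.081, 0.1165]
tool_rot: [[0.215, 0.831, 0.513], [0.887, -0.386, 0.254], [0.409, 0.401, -0.82]]
wrist_force: [-5.5, -0.8, 8.1]
gripper_width: 0.0173
gripper_force: 31.2
```

```bash
python3 - <<'E'
from h import *
g=np.load('dialgeo.npz');Rd=g['Rd'];o=bot.get_obs();x=Rd.T@o['tool_rot'][:,0];print('tool x cw-from-up',np.degrees(np.arctan2(x[0],x[1]))%360,o['ee_pos'],o['wrist_force'],o['joints'].round(2),(Rd.T@o['tool_rot'][:,2]).round(3))
E
python3 dial.py w7; python3 meas.py w7 | sed -n 9,25p
```

```text
tool x cw-from-up 315.40126725945527 [0.59876126 0.0810408  0.11653209] [-5.50300065 -0.76455574  8.14551466] [-1.22  0.34  1.34  2.17 -1.2   0.65  0.6 ] [-0.002 -0.001 -1.   ]
15.65 [0.5987 0.081  0.1165]
W levels [(-0.257, 5195), (-0.256, 7094), (-0.253, 6459), (-0.252, 13036), (-0.251, 3518), (-0.241, 2940)]
roi px 42 599 55 399
crop 32 45 1.3518197573656845
0.042 [(309.1, 37, 3.3), (323.9, 52, 7.2)]
0.046 [(309.6, 15, 2.7), (321.3, 12, 2.0), (326.7, 17, 1.8)]
dw 0.003
0.03 [(316.2, 149, 23.4)]
0.034 [(307.8, 39, 4.1), (324.1, 61, 6.8)]
0.038 [(308.6, 37, 3.7), (323.6, 58, 7.1)]
0.042 [(309.2, 39, 3.2), (323.6, 55, 6.9)]
0.046 [(309.7, 20, 2.7), (321.2, 16, 2.1), (326.3, 18, 1.7)]
dw 0.006
0.03 [(316.1, 157, 22.4)]
0.034 [(308.0, 37, 4.2), (323.9, 59, 6.5)]
0.038 [(308.7, 39, 3.5), (323.4, 61, 6.8)]
0.042 [(309.4, 40, 3.1), (323.4, 57, 6.9)]
0.046 [(309.9, 25, 2.7), (321.1, 20, 2.1), (326.0, 18, 1.7)]
dw 0.009
0.03 [(316.3, 160, 21.4)]
0.034 [(308.2, 41, 4.2), (323.4, 59, 6.3)]
```

{"api": "play_rows", "payload": {
  "rows": [
    [[0,0,0],[0,0,5],0.05],
    [[0,0,0],[0,0,9],0.05],
    [[0,0,0],[0,0,11],0.05],
    [[0,0,0],[0,0,11],0.05],
    [[0,0,0],[0,0,11],0.05],
    [[0,0,0],[0,0,11],0.05],
    [[0,0,0],[0,0,11],0.05],
    [[0,0,0],[0,0,11],0.05]
  ]
}}

```text
time: 16.65
ee_pos: [0.5988, 0.081, 0.1166]
tool_rot: [[0.368, 0.775, 0.514], [0.798, -0.547, 0.254], [0.477, 0.317, -0.82]]
wrist_force: [-3.8, -1.2, 5.5]
gripper_width: 0.0176
gripper_force: 30.8
```

```bash
python3 dial.py w8; python3 meas.py w8 | sed -n 5,17p
```

```text
16.7 [0.5988 0.081  0.1166]
W levels [(-0.257, 4628), (-0.256, 6400), (-0.253, 6698), (-0.252, 12903), (-0.251, 3361), (-0.241, 2863)]
roi px 42 601 60 399
crop 32 50 1.3471502590673574
dw 0
0.03 [(326.0, 116, 22.3)]
0.034 [(318.4, 36, 4.2), (326.1, 24, 1.8), (333.8, 36, 4.1)]
0.038 [(319.4, 37, 3.7), (326.1, 21, 1.6), (333.2, 29, 2.9)]
0.042 [(319.9, 38, 3.3), (326.1, 24, 1.4), (332.6, 30, 2.6)]
0.046 [(320.4, 15, 2.7), (326.1, 15, 1.3), (332.2, 12, 2.0)]
dw 0.003
0.03 [(326.2, 135, 21.7)]
0.034 [(318.7, 39, 4.1), (326.1, 21, 1.7), (333.5, 39, 4.1)]
0.038 [(319.4, 35, 3.6), (326.1, 24, 1.6), (333.2, 28, 2.9)]
0.042 [(320.1, 40, 3.2), (326.1, 21, 1.4), (332.5, 32, 2.6)]
0.046 [(320.5, 20, 2.7), (326.1, 18, 1.3), (332.0, 16, 2.1)]
dw 0.006
```

Fork middle 326.3°, needle 326.1°. Release and withdraw.

{"api": "play_rows", "payload": {
  "rows": [
    [[0,0,0],[0,0,0],0.3],
    [[0,0,0],[0,0,0],0.6],
    [[0,0,0],[0,0,0],0.8],
    [[0,0,0],[0,0,0],0.8],
    [[0,0,-20],[0,0,0],0.8],
    [[0,0,-45],[0,0,0],0.8],
    [[0,0,-70],[0,0,0],0.8],
    [[0,0,-70],[0,0,0],0.8]
  ]
}}

```text
time: 17.7
ee_pos: [0.556, 0.0685, 0.1494]
tool_rot: [[0.387, 0.794, 0.468], [0.8, -0.542, 0.258], [0.459, 0.275, -0.845]]
wrist_force: [-0.9, -0.4, -1.3]
gripper_width: 0.0682
gripper_force: 0.0
```

```bash
python3 dial.py w9; python3 meas.py w9 | sed -n 5,17p; python3 - <<'E'
from h import *
o=bot.get_obs();print(o['wrist_force'],o['ee_pos']); 
p,d,K,D,T=grab('side');a=cv2.resize(p[140:300,280:440],(400,400)); w=cv2.resize(np.load('w9.npz')['p'],(400,250)); save('end',np.hstack([a,np.vstack([w,np.zeros((150,400,3),np.uint8)])]))
E
```

```text
17.75 [0.5574 0.0657 0.1516]
W levels [(-0.257, 5439), (-0.256, 5850), (-0.253, 5629), (-0.252, 10570), (-0.251, 3093), (-0.241, 2235)]
roi px 136 564 52 343
crop 126 42 1.7410714285714286
dw 0
0.03 [(327.2, 82, 21.9)]
0.034 [(319.3, 24, 3.9), (326.8, 12, 1.2), (334.3, 24, 4.2)]
0.038 [(319.9, 24, 3.4), (326.6, 12, 1.1), (333.5, 23, 3.5)]
0.042 [(320.4, 25, 3.0), (326.5, 12, 1.0), (333.0, 19, 2.4)]
0.046 [(320.9, 11, 2.5), (326.5, 11, 1.5), (332.4, 9, 1.8)]
dw 0.003
0.03 [(326.8, 90, 21.2)]
0.034 [(319.2, 23, 3.7), (326.6, 12, 1.2), (334.0, 25, 4.2)]
0.038 [(319.9, 24, 3.3), (326.5, 12, 1.1), (333.1, 23, 3.4)]
0.042 [(320.4, 24, 2.9), (326.3, 14, 1.0), (332.7, 18, 2.3)]
0.046 [(320.8, 15, 2.6), (326.3, 8, 0.8), (332.2, 12, 1.9)]
dw 0.006
[ 1.18124948 -3.79546722  0.30685623] [0.55741847 0.06570185 0.15161436]
```

View pics/end.png

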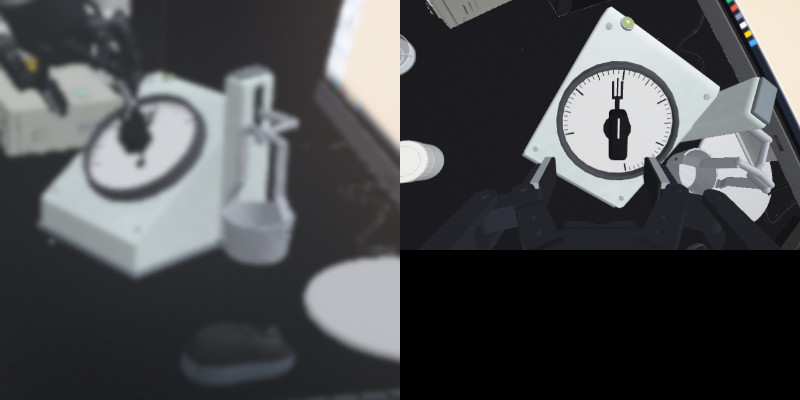

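The pan hangs free on the hook and the needle stands in the middle of the fork. One call to let the arm settle.

{"api": "play_rows", "payload": {
  "rows": [
    [[0,0,0],[0,0,0],0.8],
    [[0,0,0],[0,0,0],0.8],
    [[0,0,0],[0,0,0],0.8],
    [[0,0,0],[0,0,0],0.8],
    [[0,0,0],[0,0,0],0.8],
    [[0,0,0],[0,0,0],0.8],
    [[0,0,0],[0,0,0],0.8],
    [[0,0,0],[0,0,0],0.8]
  ]
}}

```text
time: 18.8
ee_pos: [0.5569, 0.0676, 0.1495]
tool_rot: [[0.388, 0.793, 0.469], [0.799, -0.543, 0.257], [0.459, 0.275, -0.845]]
wrist_force: [0.4, 0.1, 0.5]
gripper_width: 0.0683
gripper_force: 0.0
```

```bash
python3 dial.py w10; python3 meas.py w10 | sed -n 12,16p; python3 - <<'E'
from h import *
o=bot.get_obs();print(o['wrist_force'],o['joint_velocities'].round(3)); print(bot.hand_in())
E
```

```text
18.85 [0.5569 0.0676 0.1495]
W levels [(-0.257, 5334), (-0.256, 5905), (-0.253, 5621), (-0.252, 10686), (-0.251, 2994), (-0.241, 2130)]
roi px 133 560 51 343
crop 123 41 1.74496644295302
0.03 [(326.8, 84, 21.2)]
0.034 [(318.7, 18, 2.7), (326.6, 12, 1.2), (334.1, 24, 4.0)]
0.038 [(319.8, 23, 3.4), (326.5, 12, 1.0), (333.1, 26, 3.6)]
0.042 [(320.5, 25, 3.0), (326.4, 12, 0.9), (332.6, 23, 2.9)]
0.046 [(320.7, 13, 2.6), (326.3, 10, 0.8), (332.3, 9, 1.8)]
[-0.33015442  0.29479656  1.18528837] [ 0.002 -0.001  0.001 -0.001 -0.001 -0.002 -0.002]
the job is handed in; nothing more can be done
None
```

The pan hangs free on the hook and the balance is tared: in the last picture the needle is within about 0.2° of the middle of the fork. The job was handed in at about 19 s, and no verdict came back.

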